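Shut the marked air valve in the bench box

TASK

The job at the bench is finished, so shut off its compressed air: slide the steel cover of the grey valve box all the way back along its guides to uncover the valves, then push the handle of the marked valve (the one with the round tag on its pivot) clockwise until it is fully shut, square across its pipe. Only push with the fingers, without force: pinch nothing, and do not lift or tip the cover out of its guides; leave it slid back, leave the other valve as it is, and leave the things lying around the box where they are.

Things in the scene. Friction and masses are not known exactly. Their poses are not given: they have to be found in the camera images.
- valve_box: Grey steel air-valve box fixed on the bench (mm): 250 (its x) x 280 (its y) x 80 high; origin at the centre of its underside, z up. +y half: open valve well; -y half: closed deck. Rims 70 above the bench carry the cover between guide flanges and end stops, tops 80. Couplers stick out 43 at the +y end, a regulator (109 high) 43 to 130 beyond the -y end.
- well (a point): Centre of the well's mouth, at box x 0, y 70, 70 above the bench (mm). Inside the well is 220 (box x) x 120 (box y), floor 4 above the bench. Two copper pipes cross it along box y, at box x = -55 and +40, each with a quarter-turn ball valve; valve bodies and pipes stay below 45 above the bench, the handles above that. Axes as the box.
- cover_lip (a point): Middle of the top edge of the cover's finger lip, 88 above the bench (mm). The lip stands across the cover's middle: 80 long in box x, 4 thick in y, 14 high. Lip at box y = +49 to +69 at the start (closed), -69 fully back against the stop. Axes as the box.
- cover: The cover: a loose plain steel plate, 240 (box x) x 136 (box y) x 4 mm, about 0.55 kg; origin at the centre of its underside, 70 mm above the bench, right below the lip; axes as the box. It lies on the rims with 2 mm play at each guide; pushed along box y it drags with some 2 to 6 N.
- marked_tip (a point): Free end of the marked valve's handle, mid-height (53 above the bench, mm). The two handles are alike: a straight black-sleeved bar, 10 wide, 9 high (49 to 58 above the bench), reaching 55 from its pivot. The marked one carries a round flat metal tag, 38 across, 3 thick, on its pivot (top 62 above the bench); the other only a small nut.
- valve_marked: The marked ball valve with its handle. Origin on the upright turning axis of the handle, 4 mm above the bench (the handle's mid-height is 50 mm higher); at box y = +40 mm and, varying by start, at box x = -55 or +40 mm. Axes as the box; they do not turn with the handle.
- marked_handle (a joint): Angle of the marked handle (rad). 0 = open: along its pipe, pointing to box +y. Grows clockwise seen from above. 1.571 = shut, on its stop: square across the pipe, pointing to box +x. Starts at 0 to 0.35; stays where it is left; stiff, about 0.22 N m (5 N near its end).
- other_tip (a point): Free end of the unmarked valve's handle (same size and height, no tag), which is open and is to be left as it is.
- screwdriver: Bystander: insulated screwdriver with a red handle, 200 long, lying on the bench in front of the air box (mm); origin at its underside.
- oil_bottle: Bystander: small white oil bottle, 38 diameter, 120 tall, standing past the couplers (mm); origin at its underside.
- side_cutters: Bystander: side cutters with red grips, about 150 long, lying on the bench behind the air box (mm); origin at its underside.
- rotary_tool: Bystander: black hand-held rotary tool, about 200 long and 48 thick, lying on the bench (mm); origin at its underside.
- grinding_jig: Bystander: flat yellow plastic arm with a round head, about 190 long, 20 high, lying on the bench (mm); origin at its underside.
- tape_measure: Bystander: yellow tape measure, 70 x 36 x 62 high, standing on the bench (mm); origin at its underside.
- offcut: Bystander: wood offcut 130 x 45 x 20 (mm); origin at its underside.

How it is judged (in metres and radians):
On the way, in this order (a step that is already met when the one before it is completed fails the run):
1. the cover is slid back along its guides, within 16 mm of its end stop, so that the well is uncovered (y of cover_lip in the frame of valve_box below -0.053 m), for 0.2 s.
2. the marked handle is pushed shut (value of joint marked_handle above 1.45 rad), for 0.2 s.
At the end, for the whole second after the job is handed in: The cover lies flat in its guides within 16 mm of the stop at the deck end, the marked handle is within 0.12 rad (7 degrees) of its shut stop, and the other handle's end is within 12 mm of where it was (y of cover_lip in the frame of valve_box below -0.053 m and z of cover_lip in the frame of valve_box between 0.082 and 0.094 m and angle between cover_lip's own z axis and vertical below 0.06 rad and value of joint marked_handle above 1.45 rad and distance of other_tip from where it was at the start of the episode below 0.012 m); the robot touches nothing.
It fails at once if the cover is lifted more than 12 mm or tipped by more than 0.12 rad (z of cover_lip in the frame of valve_box above 0.1 m or angle between cover_lip's own z axis and vertical above 0.12 rad).
It fails at once if the unmarked handle is turned (its end moves more than 12 mm) (distance of other_tip from where it was at the start of the episode above 0.012 m).
It fails at once if a bystander is picked up, knocked over or pushed more than 30 mm (distance of any of screwdriver, oil_bottle, side_cutters, rotary_tool, grinding_jig, tape_measure, offcut from where it was at the start of the episode above 0.03 m).
It fails at once if the cover or the marked valve's handle is pinched or forced (the fingers' contact forces on it add up to more than 38 N) (contact force between the fingers and cover above 38 N or contact force between the fingers and valve_marked above 38 N).
It also fails if it takes over 42 s, if anything falls off the work surface, if the arm or the gripper's body presses on something with over 40 N, if the wrist force passes 120 N, or if a joint passes its speed limit or range.

ROBOT

A 7-joint arm with a two-finger parallel gripper is mounted at the origin on the work surface. World frame = base frame: x ahead of the robot, y to its left, z up, the work surface at z = 0. Lengths are in mm, angles in rad, forces in N, time in s.
With the tool pointing down it reaches from about 350 to 900 mm from the base axis. Payload 19.9 kg.
Tool frame: the origin (TCP) lies on the mounting face of the last link; the fingertips stand 173 mm ahead of it and the grasp point (between the pads) lies 155 mm ahead of it; z points along the fingers, y is the line along which they close (so a half turn about z gives the same grasp; the last joint's range is limited). The gripper opens to 85 mm and grips with 20 to 120 N. Pads are 22 mm wide; open, the fingers measure 114 mm over their backs; the gripper's body (76 mm by 85 mm) begins 54 mm behind the grasp point. The pads swing forward as they close: fully open they stand 13 mm farther back than shut.
Start: joints at [-1.192, 0.417, -0.01, 1.614, 0.005, 1.111, -0.053], TCP at [254.723, 570.732, 404.66] pointing down, gripper open.
Joint ranges: [-2.81, 2.81], [-0.39, 2.02], [-1.27, 1.25], [0.06, 2.57], [-1.19, 4.33], [0.19, 2], [-2.82, 2.82]. Speed limits (rad/s): [1.89, 1.89, 2.39, 2.39, 3.01, 3.01, 3.01].

INTERFACE

Orientations are given as a rotation vector (axis times angle).
In Python, from workcell import r, snapshot, models gives the robot as it stands. The module is installed in compiled form; this text tells all that it offers.
- The arm moves only by the shell command python3 -m pendant 'ROWS' [FORCE]. ROWS is text: rows parted by semicolons, each of 5 numbers parted by spaces: the closure in counts, from 0 (fully open) to 255 (shut), then the shift along the world's x, y, z normalised to -1 to 1, where 1 is 0.05 m, then the turn about the world's z normalised to -1 to 1, where 1 is 60 degrees. In form: fingers x y z yaw; .... A call has 1 to 12 rows; each row shifts and turns the commanded pose from where the row before left it; what a row does not reach is not made up. A row lasts 1/8 s, in which the tool goes at most 62.5 mm and 10.7 degrees, less where a joint would pass 70% of its speed; a pose out of reach is approached as far as the arm can. A call with a number of a shift or a turn outside -1 to 1 is refused whole. A call with a gripper value outside its range is refused whole. The fingers move at their own pace and stop on an object; FORCE is the grip in N (left out, the last holds). Time passes only in rows, so rows that do not move let the fingers close. It gives the time, the measured TCP pose, the force, the opening and the grip force at its end, in the units of the state.
- r.get_state(): the state, without advancing time (a new reading comes with each control period).
- snapshot(name): name is "side" or "top"; returns a dict with "image" (480x640x3 uint8, red, green, blue), "fx", "fy", "cx", "cy" (pixels), "rvec" (rotation vector, rad) and "tvec" (3), from world to camera coordinates, as OpenCV has them. Camera axes: x right, y down, z forward; pixel columns grow to the right and rows downward; lengths in mm; the calibration is good to about 2 mm. A picture is of the moment at which its call begins. There is no depth.
- r.sign_off(): hands the job in; it is judged then, once.
Trained networks look in a picture, given as the dict that the camera call returned (one of the last four; its "shot" number tells which), for a name from the list of things; names that differ only in an ending like _2 or _b are one class to them, and where a whole thing is asked for, a point or a joint stands for the part that bears it (a point fixed in the world has none). Each returns a list of dicts, best first, with "p" (0 to 1); they miss things now and then, are a little off and sometimes report something else, mostly with a low value. They report only what shows in the picture. A call takes as long as a camera call.
- models.look_for(picture, query): "position" ([x, y, z] in mm, in world coordinates, good to about 4 mm: the middle of the surface that is visible of it).
- models.trace(picture, query): "mask" (480x640 bool, what is visible of it).
The state is a dict: "time_s": time; "q": joint angles; "qvel": joint speeds; "joint_torque": joint torques, N m; "tcp_pos": TCP position; "ee_rot": TCP orientation; "wrist_force": force on the tool from outside, world axes, zero at the start; "moment": the same for the moment, N m; "width": finger opening in mm; "finger_force": force on a finger pad.
Only numpy, scipy, OpenCV 4.12 (cv2) and the standard library are available. Lean on these libraries where they do the work, as an engineer would, in place of code of your own. Each camera call takes 0.05 s, during which the arm holds its last target. There are 200 camera calls.

## Working session

There is one attempt and no reset: what is moved stays moved. The work goes in short steps, Python scripts to look and compute and a shell command to move; the robot and the scene stay as the last step left them, time stands still between calls to the robot, and variables do not carry over. Pictures are saved under pics/ and viewed, at most 10 in all, crops included, and the job is handed in when it is done.

```bash
mkdir -p pics; cat > h.py <<'E'
import numpy as np,cv2
from workcell import r,snapshot,models
def ray(s,u,v,z):
    R=cv2.Rodrigues(np.array(s["rvec"],float))[0];t=np.array(s["tvec"],float).ravel()
    d=R.T@np.array([(u-s["cx"])/s["fx"],(v-s["cy"])/s["fy"],1]);c=-R.T@t
    return c+d*(z-c[2])/d[2]
def proj(s,p):
    K=np.array([[s["fx"],0,s["cx"]],[0,s["fy"],s["cy"]],[0,0,1]],float)
    return cv2.projectPoints(np.array(p,float).reshape(-1,3),np.array(s["rvec"],float),np.array(s["tvec"],float),K,None)[0].reshape(-1,2)
def save(s,n): cv2.imwrite(f"pics/{n}.png",s["image"][:,:,::-1])
E
python3 - <<'E'
from h import *
for n in("top","side"):
    s=snapshot(n);save(s,n+"0")
    for q in("valve_box","cover","cover_lip","well","marked_tip","other_tip","oil_bottle","tape_measure","rotary_tool"):
        o=models.look_for(s,q);print(n,q,[(np.round(x["position"]),round(x["p"],2)) for x in o[:2]])
    for q in("cover","cover_lip"):
        o=models.trace(s,q)
        if o:
            m=o[0]["mask"].astype(np.uint8);print(q,o[0]["p"],m.sum())
            P=[]
            for u,v in cv2.boxPoints(cv2.minAreaRect(cv2.findNonZero(m))): P.append((round(float(u)),round(float(v)),np.round(ray(s,u,v,74 if q=="cover" else 88)[:2])))
            print(P)
st=r.get_state();print({k:np.round(v,3) for k,v in st.items()})
E
```

```text
top valve_box [(array([ 560., -161.,   64.]), 0.81)]
top cover [(array([537., -34.,  76.]), 0.57)]
top cover_lip [(array([543., -36.,  73.]), 0.95), (array([ 562., -158.,   64.]), 0.28)]
top well [(array([ 560., -159.,   67.]), 0.66)]
top marked_tip [(array([ 562., -163.,   62.]), 0.73)]
top other_tip [(array([ 438., -467.,   41.]), 0.49)]
top oil_bottle [(array([611., 137.,  81.]), 0.44), (array([ 642., -471.,   18.]), 0.4)]
top tape_measure [(array([406., 378.,  61.]), 0.74)]
top rotary_tool []
cover 0.75 3638
[(298, 215, array([662.,  43.])), (344, 211, array([673., -99.])), (352, 290, array([ 430., -115.])), (306, 295, array([420.,  25.]))]
cover_lip 0.86 3518
[(299, 216, array([657.,  40.])), (344, 212, array([667., -96.])), (352, 291, array([ 429., -112.])), (307, 295, array([420.,  22.]))]
side valve_box [(array([ 522., -176.,   70.]), 0.89), (array([530., -40.,  73.]), 0.73)]
side cover [(array([ 519., -176.,   70.]), 0.64), (array([529., -40.,  74.]), 0.6)]
side cover_lip [(array([528., -40.,  75.]), 0.89)]
side well [(array([ 518., -180.,   67.]), 0.67)]
side marked_tip []

[... 361 characters left out ...]
7.]))]
cover_lip 0.63 2871
[(273, 244, array([411.,   9.])), (350, 193, array([725.,  41.])), (373, 228, array([ 633., -122.])), (296, 279, array([ 360., -130.]))]
{'time_s': np.float64(1.2), 'q': array([-1.192,  0.417, -0.01 ,  1.614,  0.005,  1.111, -0.053]), 'qvel': array([-0.   , -0.   ,  0.001,  0.001,  0.001, -0.   ,  0.001]), 'joint_torque': array([-0.0000e+00, -8.6422e+01,  6.7800e-01, -4.3520e+01,  1.9000e-02,
        2.0000e-03,  0.0000e+00]), 'tcp_pos': array([254.742, 570.721, 404.615]), 'ee_rot': array([ 0.655,  3.073, -0.   ]), 'wrist_force': array([ 0.758, -0.131, -0.12 ]), 'moment': array([-0.021,  0.01 ,  0.039]), 'finger_force': np.float64(0.0), 'width': np.float64(85.094)}
```

```bash
python3 -c "
import cv2
a=cv2.imread('pics/top0.png')[150:380,230:450];b=cv2.imread('pics/side0.png')[130:360,220:440]
cv2.imwrite('pics/c0.png',cv2.resize(cv2.hconcat([a,b]),(800,418),interpolation=2))"
```

```text
(no output)
```

View pics/c0.png

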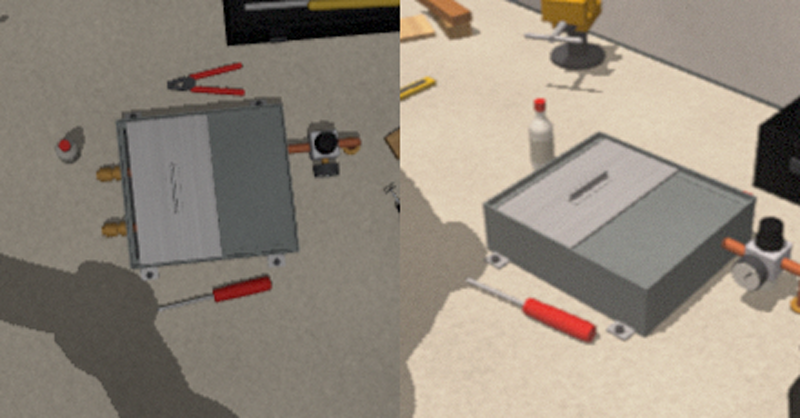

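View pics/top0.png

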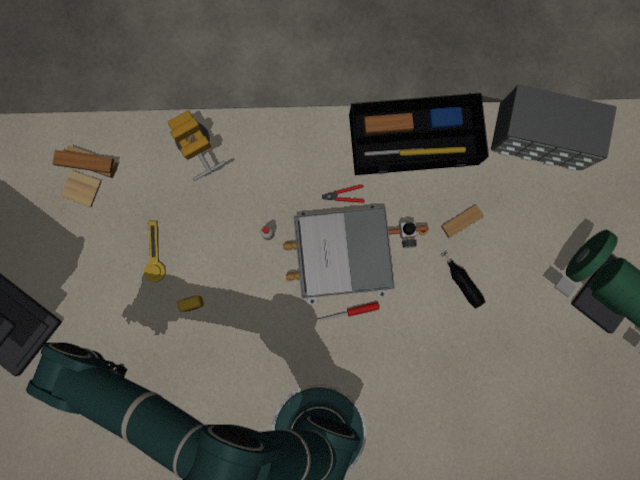

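```bash
python3 - <<'E'
from h import *
from scipy.optimize import least_squares
s=snapshot("top")
f=lambda u,v:(230+u/1.818,150+v/1.818)
px=np.array([f(118,122),f(282,99),f(298,250),f(133,268)])
loc=np.array([[125,140,80],[125,-140,80],[-125,-140,80],[-125,140,80]],float)
def W(p,L):
    c,q=np.cos(p[2]),np.sin(p[2]);L=np.atleast_2d(L);return np.c_[p[0]+c*L[:,0]-q*L[:,1],p[1]+q*L[:,0]+c*L[:,1],L[:,2]]
o=least_squares(lambda p:(proj(s,W(p,loc))-px).ravel(),[550,-100,.08]);print(o.x,o.fun.round(1))
for u,v in((175,163),(177,212),(176,188)): # lip
    print(ray(s,*f(u,v),88))
c=W(o.x,[0,0,0])[0];t=o.x[2];R=np.array([[np.cos(t),np.sin(t)],[-np.sin(t),np.cos(t)]])
for p in((546,-37),(537,-34),(543,-36),(528,-40)):print(R@(np.array(p)-c[:2]))
print(W(o.x,[[0,69,88],[0,100,88]]))
E
```

```text
[ 5.48464126e+02 -9.43699304e+01  8.62685603e-02] [-1.1 -1.3 -0.1  1.2  1.4 -0.3 -0.2  0.4]
[584.58377746 -40.55055317  88.        ]
[503.09530841 -41.49844724  88.        ]
[542.92204767 -41.00139321  88.        ]
[ 2.48812233 57.36889473]
[-6.21992346 61.13319261]
[-0.4145596  58.62366069]
[-15.7034236   55.93095991]
[[542.51897598 -25.62652936  88.        ]
 [539.84796655   5.25818706  88.        ]]
```

```bash
python3 -m pendant '255 .475 -.95 0 -.17;255 .475 -.95 0 -.17;255 .475 -.95 0 -.17;255 .475 -.95 0 -.17;255 .475 -.95 0 -.17;255 .475 -.95 0 -.17;255 .475 -.95 0 0;255 .475 -.95 0 0;255 .475 -.95 0 0;255 .475 -.95 0 0;255 .475 -.95 0 0;255 .475 -.95 0 0' 20; python3 -m pendant '255 0 0 -.7 0;255 0 0 -.7 0;255 0 0 -.7 0;255 0 0 -.4 0;255 0 0 0 0'
python3 - <<'E'
from h import *
st=r.get_state();p=st["tcp_pos"];print(p,st["ee_rot"],st["time_s"])
s=snapshot("side");save(s,"s1")
for L in(155,173,186):print(L,proj(s,[p[0],p[1],p[2]-L]))
i=s["image"][180:300,260:400,::-1];cv2.imwrite("pics/s1c.png",cv2.resize(i,(700,600),interpolation=2))
E
```

```text
time_s: 2.75
tcp_pos: [540.3, -0.8, 404.9]
ee_rot: [2.127, 2.312, 0.001]
wrist_force: [0.1, 1.3, 0.6]
width: 0.2
finger_force: 0.0
time_s: 3.38
tcp_pos: [539.4, 0.7, 278.7]
ee_rot: [-2.127, -2.31, 0.003]
wrist_force: [0.2, 0.2, 0.9]
width: -0.1
finger_force: 0.0
[539.41653914   0.71385939 278.68840697] [-2.12671719 -2.3104718   0.00303368] 3.375
155 [[312.78007894 212.36848587]]
173 [[312.95329704 218.32505184]]
186 [[313.0766974  222.56850214]]
```

View pics/s1c.png

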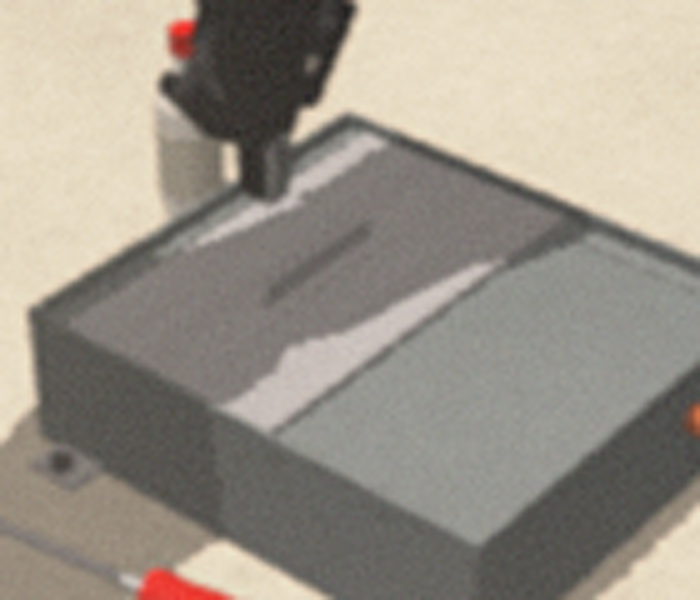

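```bash
python3 -m pendant '255 0 0 -.25 0;255 0 0 -.2 0;255 0 0 -.04 0;255 0 0 0 0';python3 -m pendant '255 .008 -.1 0 0;255 .008 -.1 0 0;255 .008 -.1 0 0;255 .008 -.1 0 0;255 .008 -.1 0 0;255 .008 -.1 0 0;255 .008 -.1 0 0;255 .008 -.1 0 0;255 .008 -.1 0 0;255 .008 -.1 0 0'
```

```text
time_s: 3.92
tcp_pos: [539.8, 0.7, 255.1]
ee_rot: [-2.128, -2.311, 0.0]
wrist_force: [0.1, 0.5, 0.5]
width: 0.3
finger_force: 0.0
time_s: 5.18
tcp_pos: [543.7, -49.6, 255.2]
ee_rot: [-2.127, -2.312, 0.0]
wrist_force: [-0.6, 3.7, 1.3]
width: -0.2
finger_force: 2.1
```

```bash
python3 -m pendant '255 .009 -.12 0 0;255 .009 -.12 0 0;255 .009 -.12 0 0;255 .009 -.12 0 0;255 .009 -.12 0 0;255 .009 -.12 0 0;255 .009 -.12 0 0;255 .009 -.12 0 0;255 .009 -.12 0 0;255 .009 -.12 0 0;255 .009 -.12 0 0;255 .009 -.12 0 0'; python3 -m pendant '255 .006 -.08 0 0;255 .006 -.08 0 0;255 .003 -.04 0 0;255 .003 -.04 0 0;255 0 0 0 0'
python3 - <<'E'
from h import *
s=snapshot("side");i=s["image"][180:300,260:400,::-1];cv2.imwrite("pics/s2c.png",cv2.resize(i,(700,600),interpolation=2))
E
```

```text
time_s: 6.68
tcp_pos: [549.2, -121.7, 255.2]
ee_rot: [-2.128, -2.312, 0.0]
wrist_force: [-0.4, 3.6, 2.7]
width: -0.5
finger_force: 2.3
time_s: 7.3
tcp_pos: [550.0, -133.5, 255.2]
ee_rot: [2.128, 2.311, -0.0]
wrist_force: [0.3, 3.0, 2.2]
width: 0.1
finger_force: 1.1
```

View pics/s2c.png

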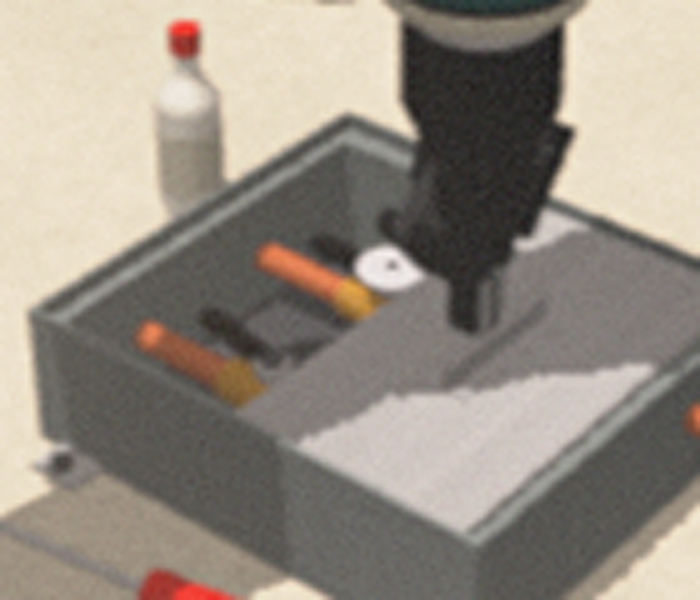

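```bash
for k in 1; do python3 -m pendant '255 .003 -.04 0 0;255 .003 -.04 0 0;255 .003 -.04 0 0;255 0 0 0 0'; done
```

```text
time_s: 7.85
tcp_pos: [550.4, -139.6, 255.1]
ee_rot: [2.128, 2.311, -0.0]
wrist_force: [-0.5, 3.0, 1.2]
width: 0.1
finger_force: 0.9
```

```bash
python3 -m pendant '255 .003 -.03 0 0;255 0 -.03 0 0;255 0 0 0 0'
python3 - <<'E'
from h import *
s=snapshot("top")
for q in("cover","cover_lip"):
    o=models.trace(s,q)
    if o:
        m=o[0]["mask"].astype(np.uint8);print(q,o[0]["p"],m.sum())
        print([np.round(ray(s,u,v,74)[:2]) for u,v in cv2.boxPoints(cv2.minAreaRect(cv2.findNonZero(m)))])
i=s["image"][190:310,270:420,::-1];cv2.imwrite("pics/t2c.png",cv2.resize(i,(750,600),interpolation=2))
E
```

```text
time_s: 8.22
tcp_pos: [550.6, -142.5, 255.2]
ee_rot: [2.128, 2.311, -0.0]
wrist_force: [-0.3, 3.1, 0.8]
width: 0.2
finger_force: 1.2
cover 0.61 796
[array([671., -74.]), array([ 687., -215.]), array([ 439., -239.]), array([424., -99.])]
cover_lip 0.95 729
[array([669., -80.]), array([ 682., -217.]), array([ 440., -238.]), array([ 427., -102.])]
```

View pics/t2c.png

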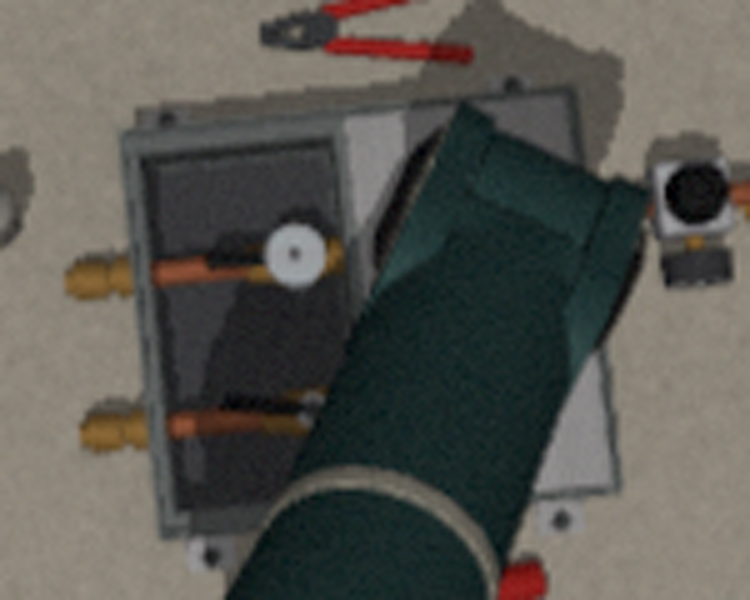

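```bash
python3 -m pendant '255 .003 -.03 0 0;255 0 -.03 0 0;255 0 0 0 0'
python3 - <<'E'
from h import *
s=snapshot("top")
g=lambda u,v:(270+u/5,190+v/5)
for n,u,v,z in(("tag",296,256,62),("tip",209,255,58),("otip",226,400,58),("onut",312,403,60)):print(n,ray(s,*g(u,v),z).round(1))
for q in("valve_marked","marked_tip","other_tip"):
    o=models.look_for(s,q);print(q,[(np.round(x["position"]),round(x["p"],2)) for x in o[:2]])
t=.083;c=np.array([548.5,-94.4])
print("pivot by box",c+40*np.array([np.cos(t)-np.sin(t),np.sin(t)+np.cos(t)]))
E
```

```text
time_s: 8.75
tcp_pos: [550.8, -145.3, 255.2]
ee_rot: [2.127, 2.312, 0.0]
wrist_force: [1.1, 4.5, 1.0]
width: 0.1
finger_force: 2.0
tag [582.4 -50.2  62. ]
tip [584.8   3.   58. ]
otip [495.6  -5.   58. ]
onut [492.3 -57.4  60. ]
valve_marked []
marked_tip [(array([584., -43.,  62.]), 0.42)]
other_tip [(array([493., -41.,  59.]), 0.59)]
pivot by box [585.04610968 -51.22151152]
```

```bash
python3 -m pendant '255 0 .2 0 0;255 0 .2 0 0;255 0 .2 .6 0;255 0 .7 .7 0;255 -.04 .7 0 0;255 -.04 .74 0 0;255 -.04 0 0 0;255 0 0 -.6 0;255 0 0 -.6 0;255 0 0 -.3 0;255 0 0 -.2 0;255 0 0 0 0'
python3 - <<'E'
from h import *
s=snapshot("side");i=s["image"][180:300,260:400,::-1];cv2.imwrite("pics/s3c.png",cv2.resize(i,(700,600),interpolation=2))
E
```

```text
time_s: 10.45
tcp_pos: [544.8, -8.4, 235.1]
ee_rot: [-2.128, -2.311, 0.001]
wrist_force: [-0.2, -0.0, 0.1]
width: 0.4
finger_force: 0.0
```

View pics/s3c.png

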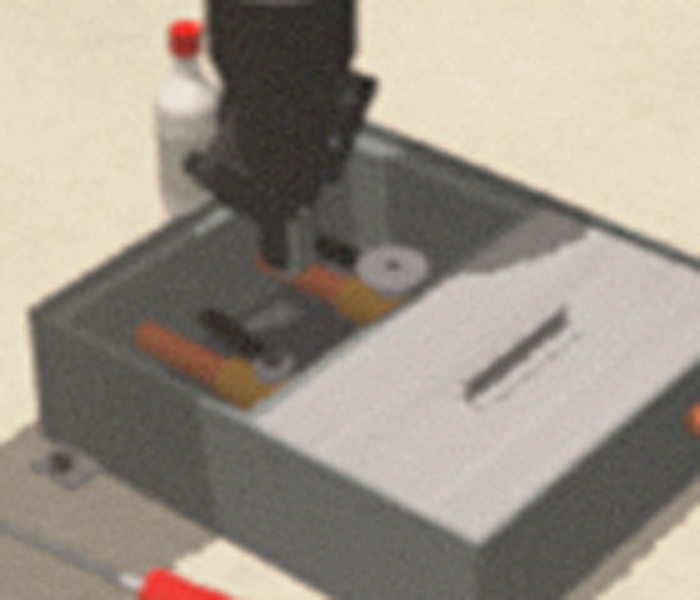

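```bash
python3 -m pendant '255 0 0 -.12 0;255 0 0 -.1 0;255 0 0 0 0;255 .1 0 0 0;255 .1 0 0 0;255 .1 0 0 0;255 .1 0 0 0;255 .07 .03 0 0;255 .07 .03 0 0;255 .07 .02 0 0'; python3 -m pendant '255 .09 .01 0 0;255 .09 .01 0 0;255 .09 0 0 0;255 .095 -.02 0 0;255 .095 -.03 0 0;255 .095 -.03 0 0'
```

```text
time_s: 11.75
tcp_pos: [575.5, -4.5, 224.6]
ee_rot: [2.128, 2.311, -0.0]
wrist_force: [-6.2, -5.7, 11.2]
width: -0.2
finger_force: 5.2
time_s: 12.5
tcp_pos: [602.4, -7.5, 223.6]
ee_rot: [-2.126, -2.309, 0.003]
wrist_force: [-7.4, 2.4, -1.0]
width: -0.1
finger_force: 2.9
```

```bash
python3 -m pendant '255 .085 -.06 0 0;255 .085 -.06 0 0;255 .085 -.07 0 0;255 .05 -.08 0 0;255 .05 -.08 0 0;255 .05 -.08 0 0'
python3 - <<'E'
from h import *
s=snapshot("side");i=s["image"][180:300,260:400,::-1];cv2.imwrite("pics/s4c.png",cv2.resize(i,(700,600),interpolation=2))
E
```

```text
time_s: 13.25
tcp_pos: [623.0, -27.9, 223.6]
ee_rot: [-2.125, -2.311, 0.001]
wrist_force: [-4.9, 6.5, -0.2]
width: 0.0
finger_force: 3.9
```

View pics/s4c.png

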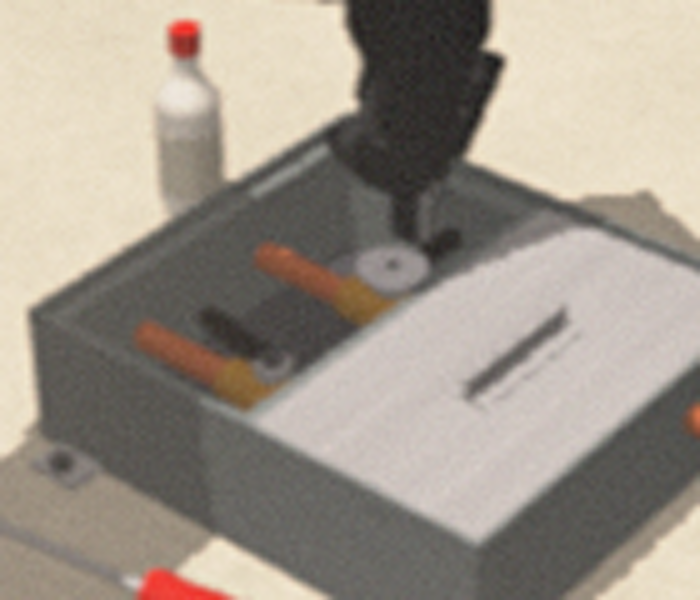

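```bash
python3 -m pendant '255 0 -.03 0 0;255 0 -.03 0 0;255 0 0 0 0'
```

```text
time_s: 13.68
tcp_pos: [623.0, -28.7, 223.6]
ee_rot: [-2.121, -2.311, -0.002]
wrist_force: [-4.2, 16.2, 0.6]
width: -0.0
finger_force: 8.4
```

```bash
python3 -m pendant '255 0 -.02 0 0;255 0 -.02 0 0;255 0 0 0 0'
```

```text
time_s: 14.05
tcp_pos: [623.1, -29.3, 223.6]
ee_rot: [-2.119, -2.311, -0.004]
wrist_force: [-6.1, 24.4, 3.1]
width: 0.3
finger_force: 12.3
```

```bash
python3 -m pendant '255 0 .1 0 0;255 -.1 .2 0 0;255 -.1 .2 0 0;255 0 0 .6 0;255 0 0 .8 0;255 0 0 .9 0;255 -.3 .9 .7 0;255 -.3 .9 .5 0;255 -.3 1 0 0;255 -.3 1 0 0;255 -.3 1 0 0;255 0 0 0 0'
python3 - <<'E'
from h import *
A=[]
for n,(a,b) in(("side",(180,260)),("top",(190,270))):
    s=snapshot(n);A.append(cv2.resize(s["image"][a:a+120,b:b+140,::-1],(400,343),interpolation=2))
cv2.imwrite("pics/f.png",cv2.hconcat(A))
E
```

```text
time_s: 15.55
tcp_pos: [536.4, 235.6, 398.9]
ee_rot: [-2.119, -2.317, -0.0]
wrist_force: [-0.5, -0.1, 0.2]
width: 0.0
finger_force: 0.0
```

View pics/f.png

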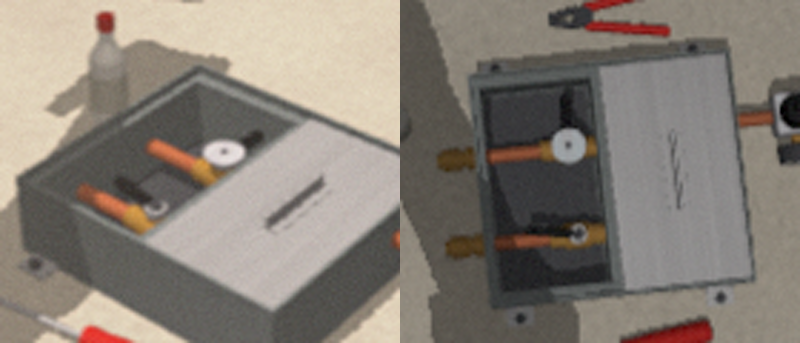

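The final picture shows the cover fully back. The marked handle, with its tag at (568,145), points straight across its pipe, and the other handle still lies along its pipe at (550,231).

```bash
python3 -c "
from workcell import r
print(r.sign_off())"
```

```text
the job is handed in; nothing more can be done
None
```

The cover is slid back near its stop and the marked valve is pushed shut against its stop. In the last pictures the other handle and the nearby things in view looked undisturbed. The job is handed in, but sign-off returned no verdict.

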